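Feed the sauce dish into the lamp steriliser with the push stick

ROBOT

A 7-joint arm with a two-finger parallel gripper is mounted at the origin on the work surface. World frame = base frame: x ahead of the robot, y to its left, z up, the work surface at z = 0. Lengths are in m, angles in rad, forces in N, time in s.
With the tool pointing down it reaches from about 0.4 to 0.85 m from the base axis. Payload 4.5 kg.
Tool frame: the origin (TCP) lies midway between the tips of the shut fingers; the grasp point (between the pads) lies 19 mm behind it (bot.grasp_offset is the distance from the TCP to the grasp point, in m); x points along the fingers, y is the direction in which the jaws open and shut, and the axes are right-handed (so a half turn about x gives the same grasp; the last joint's range is limited). The gripper opens to 88 mm and grips with 3 to 60 N. Pads are 18 mm wide; open, the fingers measure 123 mm over their backs; the gripper's body (75 mm by 187 mm) begins 45 mm behind the grasp point.
Start: joints at [-1.235, 0.689, -0.195, 1.565, 0.157, 0.902, -0.215], TCP at [0.186, 0.597, 0.239] pointing down, gripper open.
Joint ranges: [-3.01, 3.01], [-0.46, 2.08], [-1.47, 1.51], [0.13, 2.56], [-1, 4.14], [0.04, 2.09], [-2.66, 2.66]. Speed limits (rad/s): [2.57, 2.57, 3.14, 3.14, 3.14, 3.14, 3.14].

INTERFACE

Orientations are given as a unit quaternion [x, y, z, w].
In Python, from station import sensors, camera, get_calibration, close_job, find_in, bot gives the robot as it stands. The module is installed in compiled form; this text tells all that it offers.
- The arm moves only by the tool arm_command, never from a script. Its argument "increments" is text: rows parted by semicolons, each of 5 numbers parted by spaces: the shift along the tool's x, y, z in cm, then the turn about the tool's x in rad, then the finger opening in cm, from 0 to 8.81. A call has 1 to 20 rows; each row is the pose to reach, as a shift and turn from the pose commanded when the call began, along the tool's axes at that moment; what a row does not reach only later rows make up. A row lasts 1/12 s, in which the tool goes at most 41.7 mm and 7.16 degrees, less where a joint would pass 70% of its speed; a pose out of reach is approached as far as the arm can. A call with a gripper value outside its range is refused whole. The fingers move at their own pace and stop on an object; "grip_force" is the grip in N (left out, the last holds). Time passes only in rows, so rows that repeat a pose let the fingers close. It gives the time, the measured TCP pose, the force and the opening at its end, in the units of the state.
- sensors.observe(): the state, without advancing time (a new reading comes with each control period).
- camera(name): name is "side" or "top" or "wrist"; returns (picture, depth): 384x512x3 uint8, blue, green, red; 384x512 float32, m along the optical axis (not along the pixel's ray), 0 where there is no reading.
- get_calibration(name): a dict with "mtx" (3x3 intrinsics, pixels), "k1" (the pictures are not rectified: a ray, as slopes to the right and down, at radius r is drawn at 1 + k1 r^2 times it, then the intrinsics apply), "R" (3x3) and "t" (3): a world point X has camera coordinates R X + t; the wrist camera has in their place "T_tool_cam" (4x4, takes a point from camera to tool coordinates, whose origin is the TCP and whose axes are the tool frame's). Camera axes: x right, y down, z forward; pixel columns grow to the right and rows downward; lengths in m; the calibration is good to about 2 mm. A picture is of the moment at which its call begins: read the wrist's pose just before it. get_calibration takes no time and is no camera call.
- close_job(): hands the job in, once; it reports no verdict.
Trained networks look in the newest picture that a camera, given by its name, has taken for a name from the list of things; names that differ only in an ending like _2 or _b are one class to them, and where a whole thing is asked for, a point or a joint stands for the part that bears it (a point fixed in the world has none). Each returns a list of dicts, best first, with "conf" (0 to 1); they miss things now and then, are a little off and sometimes report something else, mostly with a low value. They report only what shows in the picture. A call takes as long as a camera call.
- find_in(camera, label): "box" ([left, top, right, bottom] in pixels, round what is visible of it).
The state is a dict: "t": time; "qpos": joint angles; "joint_vel": joint speeds; "joint_torque": joint torques, N m; "eef_pos": TCP position; "tcp_rot": TCP orientation; "force": force on the tool from outside, world axes, zero at the start; "ft_torque": the same for the moment, N m; "finger_gap": opening from 0.0 (shut) to 1.0 (fully open).
Only numpy, scipy, OpenCV 4.12 (cv2) and the standard library are available. Lean on these libraries where they do the work, as an engineer would, in place of code of your own. Each camera call takes 0.05 s, during which the arm holds its last target.

TASK

Use the wooden push stick to feed the white sauce dish lengthwise through the low guarded opening of the steriliser, until it has pushed the steel plunger at the back of the chamber fully in; press gently, never with more than about 20 N on the dish, and let only the stick touch it. Then draw the stick out and lay it flat on the worktop clear of the steriliser, without disturbing the other kitchen things.

Things in the scene. Friction and masses are not known exactly. Their poses are not given: they have to be found in the camera images.
- steriliser: White fixed table-top lamp steriliser with a clear lid. Origin: on the worktop under the middle of its mouth; +y is the feed direction (into the chamber), +x across, z up. Chamber from y = 0 to 200 mm, outside 126 mm wide, 95 mm tall, rear housing on to 260 mm, 105 mm tall; inside a straight channel 70 mm wide. Bed plate 126 mm wide, top 8 mm above the worktop, from y = -150 mm to the mouth and on through the chamber.
- mouth (a point): Middle of the mouth, on the bed (8 mm above the worktop). The opening under the steel guard plate is 70 mm wide and 32 mm high. In front of it two fences on the bed, 10 mm high, flare from 34.5 mm either side of centre at the mouth to 45 mm at 90 mm before it; they straighten the dish as it is pushed.
- plunger (a joint): Travel of the steel plunger of the rear stop, m: 0 out (start), 0.006 fully in at a hard end. It slides along the feed direction against about 7 N of friction and stays where left. 40 mm wide, 3 to 21 mm above the bed, on the chamber's centre line. The stop is set anew each time: the plunger's face starts anywhere from 122 to 142 mm behind the mouth and must be felt.
- dish: White ceramic fish sauce dish with two wells, oblong: 64 mm (x) by 90 mm (y) by 22 mm tall, 0.22 kg nominal (varies). Origin: centre of its underside, on the bed in front of the mouth, its long y axis roughly along the feed direction. Sliding it takes 1 to 4 N.
- stick: Wooden push stick, about 0.12 kg, lying on the worktop. Flat blade 30 mm wide (x), 14 mm thick, along its y from -45 mm to the square nose at +145 mm. Upright handle 24 x 24 mm over the origin, from 14 to 66 mm above the underside. Origin: on the underside, below the handle. The nose starts pointing roughly in the feed direction.
- jar: Empty glass jar, 76 mm wide, 110 mm tall, bystander; origin on its underside; leave it alone.
- jar_lid: Steel screw lid of the jar, 72 mm wide, 14 mm high, bystander; origin on its underside; leave it alone.
- scoop: Green plastic scoop, 55 x 170 mm, 34 mm high, origin under its cup, handle to its -y, bystander; origin on its underside; leave it alone.
- rest0: Steel chopstick rest, 16 x 55 x 14 mm, bystander; origin on its underside; leave it alone.
- rest1: Second steel chopstick rest, same size, bystander; origin on its underside; leave it alone.
- teacup: White ceramic teacup, 68 mm wide, 55 mm tall, bystander; origin on its underside; leave it alone.

How it is judged:
On the way, in this order (a step that is already met when the one before it is completed fails the run):
1. the stick's nose pushes the dish into the mouth, to half its length (y of dish in the frame of steriliser above 0 m and contact force between stick and dish above 0.3 N).
2. the dish has pressed the plunger in, at least 4.5 mm of its 6 mm (value of joint plunger above 0.0045 m and y of dish in the frame of steriliser above 0.07 m), for 0.1 s.
At the end, for the whole second after the job is handed in: The plunger is in by at least 4.5 mm of its 6 mm, the dish lies still in the chamber with its middle at least 70 mm behind the mouth, and the stick lies flat and still on the worktop (within 4 mm and 0.06 rad), touching neither steriliser nor dish (all of step 2 and linear speed of each of dish, stick below 0.01 m/s and height (world z) of stick below 0.004 m and angle between stick's own z axis and vertical below 0.06 rad and contact force between stick and steriliser below 0.1 N and contact force between stick and dish below 0.1 N).
It fails at once if the stick presses the dish with more than 22 N (contact force between stick and dish above 22 N).
It fails at once if the fingers or the arm touch the dish (contact force between any of the fingers, the arm and dish above 0.3 N).
It fails at once if another kitchen thing is moved by more than 15 mm (distance of any of jar, jar_lid, scoop, rest0, rest1, teacup from where it was at the start of the episode above 0.015 m).
It also fails if it takes over 58 s, if anything falls off the work surface, if the arm or the gripper's body presses on something with over 40 N, if the wrist force passes 120 N, or if a joint passes its speed limit or range.

## Working session

There is one attempt and no reset: what is moved stays moved. The work goes in short steps, Python scripts to look and compute and a tool call to move; the robot and the scene stay as the last step left them, time stands still between calls to the robot, and variables do not carry over. Pictures are saved under pics/ and viewed, and the job is handed in when it is done.

Besides the shell and the picture viewer there is one more tool, called after ">>>" by a JSON object that holds its "fn" and its "kwargs". arm_command: Moves the arm, as the interface text tells. Its arguments: {"type":"object","properties":{"increments":{"type":"string"},"grip_force":{"type":"number"}},"required":["increments"]}

```bash
mkdir -p pics; python3 - <<'E'
from station import *
import cv2
for n in ["side","top","wrist"]:
    s=sensors.observe()
    im,d=camera(n); cv2.imwrite(f"pics/{n}0.png",im)
    import numpy as np; np.savez(f"pics/{n}0.npz",im=im,d=d)
    c=get_calibration(n); print(n,{k:np.round(v,4).tolist() for k,v in c.items()})
    for l in ["steriliser","dish","stick","plunger","scoop"]:
        r=find_in(n,l); print(l,[( [int(x) for x in q['box']],round(q['conf'],2)) for q in r[:2]])
print(s); print(bot.grasp_offset)
E
```

```text
side {'mtx': [[400.0167, 0.0, 253.3789], [0.0, 400.0167, 191.0747], [0.0, 0.0, 1.0]], 'k1': -0.0481, 'R': [[0.7569, -0.6534, -0.0083], [-0.5047, -0.5765, -0.6426], [0.4151, 0.4906, -0.7662]], 't': [-0.4486, 0.2761, 0.7152]}
steriliser [([115, 83, 262, 222], 0.97)]
dish [([191, 157, 239, 200], 0.73)]
stick [([272, 243, 331, 325], 0.94)]
plunger []
scoop [([282, 121, 330, 168], 0.89)]
top {'mtx': [[446.6722, 0.0, 259.6569], [0.0, 446.6722, 188.2164], [0.0, 0.0, 1.0]], 'k1': -0.0318, 'R': [[-0.0119, -0.9999, -0.0005], [-0.9909, 0.0118, -0.1341], [0.1341, -0.0011, -0.991]], 't': [-0.019, 0.5463, 1.0894]}
steriliser [([88, 169, 267, 233], 0.65), ([289, 96, 319, 122], 0.22)]
dish [([209, 185, 245, 215], 0.62), ([352, 100, 388, 143], 0.22)]
stick [([316, 199, 385, 224], 0.66), ([156, 271, 182, 296], 0.21)]
plunger [([89, 169, 263, 234], 0.41)]
scoop [([219, 95, 286, 122], 0.62)]
wrist {'mtx': [[286.8599, 0.0, 253.6167], [0.0, 286.8599, 193.274], [0.0, 0.0, 1.0]], 'k1': 0.0102, 'T_tool_cam': [[0.0014, -0.3087, 0.9512, -0.1455], [1.0, -0.0003, -0.0016, -0.0004], [0.0008, 0.9512, 0.3087, -0.0816], [0.0, 0.0, 0.0, 1.0]]}
steriliser [([110, 346, 187, 371], 0.89)]
dish []
stick [([110, 347, 186, 369], 0.56)]
plunger []
scoop []
{'t': 0.6, 'qpos': array([-1.23517479,  0.68907412, -0.19459259,  1.56531741,  0.15729704,
        0.90251645, -0.21510584]), 'joint_vel': array([-0.00036302,  0.00057609,  0.00091924,  0.0008102 , -0.00034696,
       -0.00059895, -0.0007954 ]), 'joint_torque': array([ 9.74697032e-04, -5.27244437e+01, -1.26648456e+00, -1.53679240e+01,
       -5.20039501e-02, -3.79478824e-04,  2.70995497e-05]), 'eef_pos': array([0.18577116, 0.59676436, 0.23875404]), 'tcp_rot': array([ 0.10632535,  0.69906816, -0.10627778,  0.69907343]), 'force': array([ 0.27715644,  0.10964818, -0.06154838]), 'ft_torque': array([-0.01492468,  0.00472664,  0.01713805]), 'finger_gap': 1.0003760206063739}
0.0187
```

View pics/side0.png

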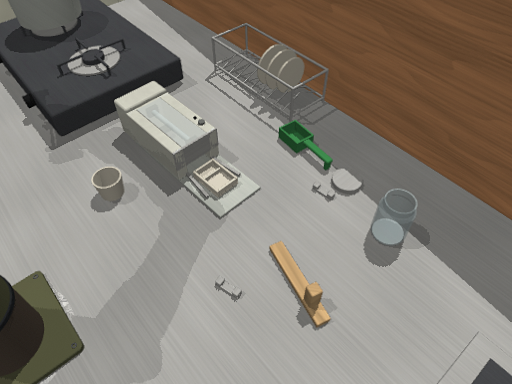

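View pics/top0.png

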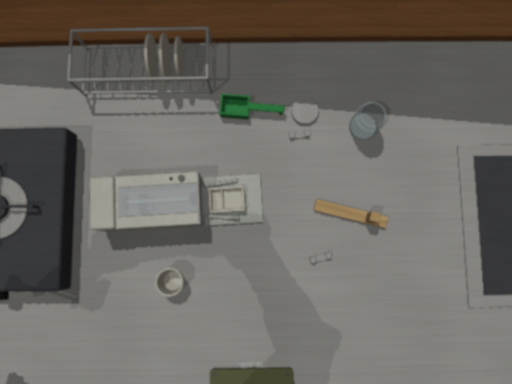

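View pics/wrist0.png

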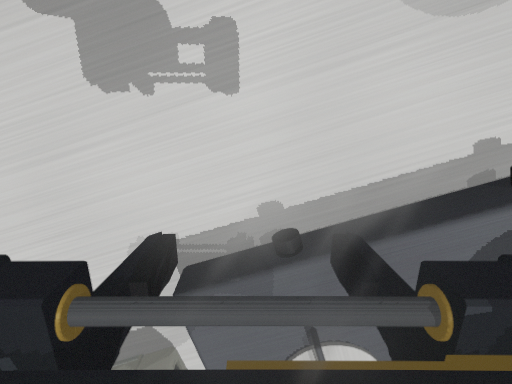

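```bash
cat > h.py <<'E'
import numpy as np, cv2
from station import *
from scipy.spatial.transform import Rotation as Ro
def cloud(n,d,s=None):
    c=get_calibration(n); H,W=d.shape
    u,v=np.meshgrid(np.arange(W),np.arange(H))
    p=np.stack([u,v],-1).reshape(-1,1,2).astype(np.float64)
    q=cv2.undistortPoints(p,np.array(c['mtx']),np.array([c['k1'],0,0,0.])).reshape(H,W,2)
    X=np.dstack([q*d[...,None],d])
    if n=='wrist':
        T=np.array(c['T_tool_cam']); X=X@T[:3,:3].T+T[:3,3]
        R=Ro.from_quat(s['tcp_rot']).as_matrix()
        return X@R.T+s['eef_pos']
    R=np.array(c['R']);t=np.array(c['t'])
    return (X-t)@R
def proj(n,X,s=None):
    c=get_calibration(n); X=np.atleast_2d(X).astype(float)
    if n=='wrist':
        T=np.array(c['T_tool_cam']); R=Ro.from_quat(s['tcp_rot']).as_matrix()
        Y=(X-s['eef_pos'])@R; Y=(Y-T[:3,3])@T[:3,:3]
    else: Y=X@np.array(c['R']).T+np.array(c['t'])
    return cv2.projectPoints(Y,np.zeros(3),np.zeros(3),np.array(c['mtx']),np.array([c['k1'],0,0,0.]))[0].reshape(-1,2)
E
python3 - <<'E'
from h import *
for n in ['side','top']:
    z=np.load(f'pics/{n}0.npz');im=z['im'];d=z['d'];P=cloud(n,d)
    hsv=cv2.cvtColor(im,cv2.COLOR_BGR2HSV)
    m=(hsv[...,0]<25)&(hsv[...,1]>90)&(hsv[...,2]>60)
    m[:190 if n=='top' else 240]=0
    if n=='top': m[230:]=0;m[:,:310]=0;m[:,395:]=0
    else: m[:,:265]=0;m[:,335:]=0; m[330:]=0
    Q=P[m&(d>0)]; print(n,len(Q),Q.min(0),Q.max(0))
    b=Q[(Q[:,2]>0.004)&(Q[:,2]<0.022)]; r=cv2.minAreaRect((b[:,:2]*1000).astype(np.float32)); print('blade',r, np.median(b[:,2])); print(cv2.boxPoints(r))
    h=Q[Q[:,2]>0.05]; print('handle',len(h),h.mean(0),h.min(0),h.max(0)); 
    if len(h)>3:print(cv2.minAreaRect((h[:,:2]*1000).astype(np.float32)))
    t=Q
    # table
    print('table z', np.median(P[240:300,100:160,2] if n=='side' else P[300:350,300:400,2]))
E
```

```text
side 1502 [ 0.44474561 -0.35333413 -0.00197083] [ 0.51844289 -0.16511237  0.06992684]
blade ((483.091796875, -259.505859375), (189.00062561035156, 30.187463760375977), 75.0083999633789) 0.013716874030007832
[[ 444.0667  -346.88535]
 [ 473.22668 -354.69415]
 [ 522.1169  -172.12637]
 [ 492.9569  -164.31757]]
handle 196 [ 0.46774251 -0.30901787  0.06356759] [ 0.45758655 -0.32118963  0.0506405 ] [ 0.481472   -0.29380358  0.06992684]
((470.1083984375, -307.4398498535156), (24.412641525268555, 22.31844711303711), 73.80245971679688)
table z -0.0007418500361629166
top 796 [ 0.44543461 -0.34858603  0.00820636] [ 0.51678846 -0.1662994   0.07006004]
blade ((481.54302978515625, -256.6578674316406), (186.89028930664062, 28.261831283569336), 75.1224365234375) 0.013918154581570447
[[ 443.89337 -343.34225]
 [ 471.20776 -350.5986 ]
 [ 519.1927  -169.97348]
 [ 491.8783  -162.71713]]
handle 106 [ 0.46783268 -0.3038079   0.06424804] [ 0.45564914 -0.31978108  0.05040998] [ 0.4804701  -0.29196607  0.07006004]
((468.249755859375, -305.345703125), (25.6143798828125, 22.655027389526367), 75.6229476928711)
table z 0.00016769850865174692
```

```bash
python3 - <<'E'
from h import *
z=np.load('pics/top0.npz');im=z['im'];d=z['d'];P=cloud('top',d)
# steriliser: regions by height
sub=np.zeros(d.shape,bool); sub[150:250,75:275]=1
for lo,hi,name in [(0.085,0.0985,'cham'),(0.1,0.112,'rear'),(0.004,0.0125,'bed'),(0.02,0.045,'dish')]:
    m=sub&(P[...,2]>lo)&(P[...,2]<hi)
    if name in('bed','dish'): m[:,:200]=0
    Q=P[m]; r=cv2.minAreaRect((Q[:,:2]*1000).astype(np.float32)); print(name,len(Q),r,np.median(Q[:,2])); print(cv2.boxPoints(r).round(1).tolist())
for n,bx in [('top',(80,150,280,250)),('side',(100,70,280,230))]:
    im=np.load(f'pics/{n}0.npz')['im']; c=im[bx[1]:bx[3],bx[0]:bx[2]]
    cv2.imwrite(f'pics/{n}crop.png',cv2.resize(c,None,fx=4,fy=4,interpolation=cv2.INTER_CUBIC))
print(np.round(P[185:220:5,200:265:5,2]*1000).astype(int))
E
```

```text
cham 4154 ((512.38232421875, 245.966796875), (127.0743179321289, 251.43048095703125), 2.879702091217041) 0.09520047703417944
[[442.6000061035156, 368.29998779296875], [455.20001220703125, 117.19999694824219], [582.2000122070312, 123.5999984741211], [569.5, 374.70001220703125]]
rear 1361 ((508.7295837402344, 249.75436401367188), (124.99369812011719, 257.5877380371094), 1.0665494203567505) 0.10508305407793792
[[443.79998779296875, 377.3999938964844], [448.6000061035156, 119.80000305175781], [573.5999755859375, 122.0999984741211], [568.7999877929688, 379.70001220703125]]
bed 1858 ((523.5111083984375, 32.60258483886719), (190.41485595703125, 257.5703430175781), 89.29144287109375) 0.008102389539527785
[[393.6000061035156, -61.0], [651.0999755859375, -64.19999694824219], [653.5, 126.19999694824219], [395.8999938964844, 129.39999389648438]]
dish 415 ((516.810546875, 69.22178649902344), (123.40361022949219, 109.62654876708984), 0.12405837327241898) 0.02865076484731132
[[455.0, 123.9000015258789], [455.20001220703125, 14.300000190734863], [578.5999755859375, 14.5], [578.4000244140625, 124.19999694824219]]
[[54 18 18 17 10 10  8 10  8  6  8  4  7]
 [54 10 28 19 25 14 16 18 17  8  6  6  9]
 [63  8 32 17 14 11 14 17 17  8  5  9  3]
 [64  7 33 11 12 14 15 13 13 10  7  8 12]
 [72  6 25 19 14 14 13 13 12  6  8  9 11]
 [74  5 28 19 27 27 33 30 29  9  3  7  6]
 [80 15 18 18 11  6  7 11 10  6 11 11 13]]
```

View pics/topcrop.png

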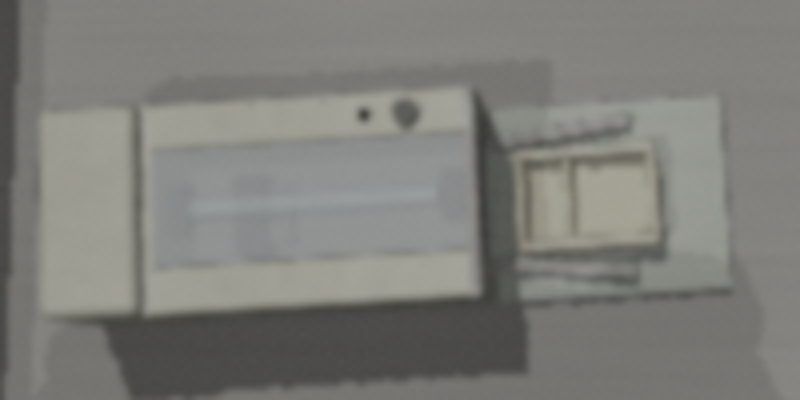

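View pics/sidecrop.png

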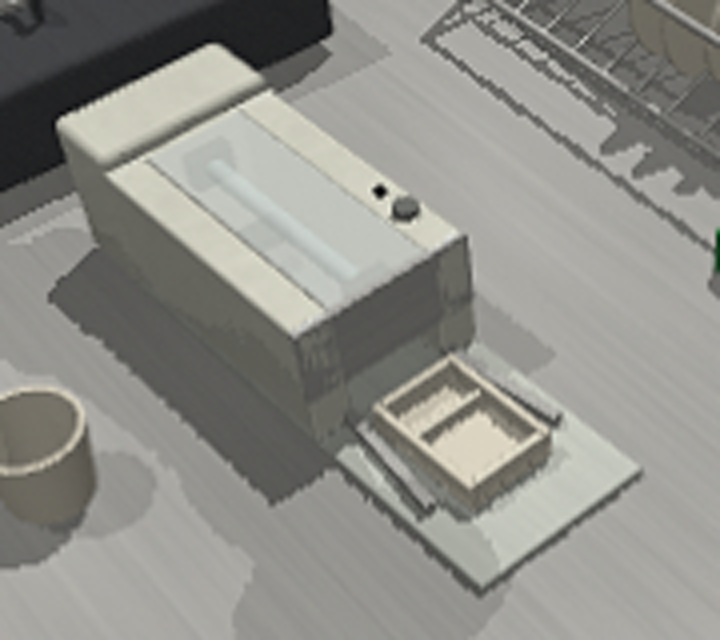

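```bash
cat > fit.py <<'E'
from h import *
from scipy.optimize import least_squares
o={'top':(80,150),'side':(100,70)}
S=[('top',470,90,63,0,95),('top',480,297,-63,0,95),('top',718,96,63,-150,8),('top',731,290,-63,-150,8),('top',40,110,63,260,105),('top',42,317,-63,260,105),
('side',467,235,63,0,95),('side',296,335,-63,0,95),('side',640,470,63,-150,8),('side',482,590,-63,-150,8)]
D=[('top',654,143,32,-45,22),('top',662,248,-32,-45,22),('top',515,152,32,45,22),('top',520,252,-32,45,22),
('side',452,355,32,45,22),('side',548,435,32,-45,22),('side',473,492,-32,-45,22),('side',378,405,-32,45,22)]
def fit(S,z0,free=True):
    def f(p):
        c,s=np.cos(p[2]),np.sin(p[2]); out=[]
        for n,u,v,x,y,z in S:
            X=[p[0]+(c*x-s*y)/1e3,p[1]+(s*x+c*y)/1e3,z/1e3+z0+p[3]]
            out+=list(proj(n,X)[0]-np.array([u/4+o[n][0],v/4+o[n][1]]))
        return np.array(out)
    r=least_squares(f,[.51,.1,0,0],loss='soft_l1'); print(r.x, np.round(f(r.x),1)); return r.x
a=fit(S,0); b=fit(D,.008)
R=np.array([[np.cos(a[2]),np.sin(a[2])],[-np.sin(a[2]),np.cos(a[2])]])
print('dish in ster',R@(b[:2]-a[:2]),'yaw',b[2]-a[2])
E
python3 fit.py
```

```text
[ 0.51909373  0.11932495  0.04909232 -0.0035941 ] [ 0.6 -1.4  0.4 -0.9  0.7 -0.6  0.4 -0.8 -0.6 -0.5 -0.6  0.4 -0.8  0.3
 -1.2  1.6 -0.1 -0.  -1.3 -0. ]
[ 0.52096627  0.05708419  0.04403823 -0.00304731] [ 0.8 -0.3  0.1 -1.5  0.2 -0.6  0.  -0.5 -0.4 -0.1  0.2 -0.2 -2.1  0.2
 -2.7  0.8]
dish in ster [-0.00118403 -0.06225767] yaw -0.005054090834475403
```

```bash
cat >> h.py <<'E'
def inc(X,yaw=None,s=None):
    """world TCP target -> tool increments cm, and turn so that the jaw axis heading = yaw(deg, mod 180)"""
    s=s or sensors.observe(); R=Ro.from_quat(s['tcp_rot']).as_matrix()
    v=(np.array(X)-s['eef_pos'])@R*100
    a=np.degrees(np.arctan2(R[1,1],R[0,1])); t=None
    if yaw is not None:
        t=-np.radians((yaw-a+90)%180-90)
    print('inc cm',np.round(v,3),'turn',t,'jawheading',a)
E
python3 - <<'E'
from h import *
s=sensors.observe(); print(s['t'],Ro.from_quat(s['tcp_rot']).as_matrix().round(3)); 
inc([.45,.4,.32],-15); inc([.47,0,.32],-15);inc([.47,-.2,.30],-15)
E
```

```text
0.9 [[-0.     0.297  0.955]
 [ 0.     0.955 -0.297]
 [-1.     0.    -0.   ]]
inc cm [ -8.127 -10.934  31.081] turn 1.5308156596619908 jawheading 72.70927651116709
inc cm [ -8.13  -48.532  44.879] turn 1.5308156596619908 jawheading 72.70927651116709
inc cm [ -6.131 -67.628  50.824] turn 1.5308156596619908 jawheading 72.70927651116709
```

>>> {"fn": "arm_command", "kwargs": {"increments": "-8 -3 8 0.125 8.8; -8 -4.5 12 0.25 8.8; -8 -6 16 0.375 8.8; -8 -7.5 20 0.5 8.8; -8 -9 24 0.625 8.8; -8 -10 28 0.75 8.8; -8 -11 31 0.875 8.8; -8 -15 32.5 1 8.8; -8 -19 34 1.125 8.8; -8 -23 35.5 1.25 8.8; -8 -27 37 1.375 8.8; -8 -31 38.5 1.5 8.8; -8 -35 40 1.53 8.8; -8 -39 41.5 1.53 8.8; -8 -43 43 1.53 8.8; -8 -47 44.5 1.53 8.8; -8 -51 46 1.53 8.8; -7.5 -55 47.5 1.53 8.8; -7 -59 49 1.53 8.8; -6.5 -63 50.5 1.53 8.8"}}

```text
t: 2.57
eef_pos: [0.4774, -0.1, 0.3095]
tcp_rot: [0.561, 0.431, -0.56, 0.431]
force: [0.6, 0.3, 0.4]
finger_gap: 1.0
```

```bash
python3 - <<'E'
from h import *
s=sensors.observe(); print(s['t'],s['eef_pos'],s['qpos'].round(2)); im,d=camera('wrist'); cv2.imwrite('pics/w1.png',im); np.savez('pics/w1.npz',im=im,d=d,pos=s['eef_pos'],rot=s['tcp_rot'])
inc([.47,-.24,.30],-15)
E
```

```text
2.5667 [ 0.47740673 -0.10000184  0.30949431] [-0.05  0.42  0.25  1.89 -0.14  0.85  0.  ]
inc cm [ 1.025  2.869 12.589] turn -0.012639603738972466 jawheading -15.724195948960897
```

View pics/w1.png

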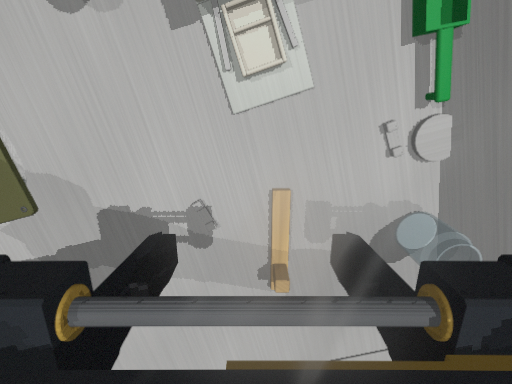

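```bash
python3 - <<'E'
from h import *
z=np.load('pics/w1.npz');im=z['im'];d=z['d'];s=dict(eef_pos=z['pos'],tcp_rot=z['rot']);P=cloud('wrist',d,s)
hsv=cv2.cvtColor(im,cv2.COLOR_BGR2HSV)
m=(hsv[...,0]<25)&(hsv[...,1]>90)&(hsv[...,2]>60); m[:185]=0;m[295:]=0;m[:,:265]=0;m[:,300:]=0
Q=P[m&(d>0)]
b=Q[(Q[:,2]>0.010)&(Q[:,2]<0.018)]; r=cv2.minAreaRect((b[:,:2]*1000).astype(np.float32)); print(r,np.median(b[:,2])); print(cv2.boxPoints(r))
h=Q[Q[:,2]>.058];print('handle',len(h),h.min(0),h.max(0),np.median(h,0)); print(cv2.minAreaRect((h[:,:2]*1000).astype(np.float32)))
a=im[0:120,190:320]; cv2.imwrite('pics/w1c.png',cv2.resize(a,None,fx=6,fy=6,interpolation=cv2.INTER_CUBIC))
a=im[180:300,230:330]; cv2.imwrite('pics/w1d.png',cv2.resize(a,None,fx=5,fy=5,interpolation=cv2.INTER_CUBIC))
E
```

```text
((470.78314208984375, -296.95526123046875), (105.18010711669922, 26.50238800048828), 73.80215454101562) 0.014173731471054496
[[ 443.3877  -343.76123]
 [ 468.83807 -351.15417]
 [ 498.1786  -250.14929]
 [ 472.7282  -242.75635]]
handle 91 [ 0.45689034 -0.3177235   0.0643106 ] [ 0.47824635 -0.29450758  0.06722223] [ 0.46699407 -0.30908043  0.06588396]
((467.9576416015625, -306.2334289550781), (21.1143741607666, 19.42719268798828), 76.76721954345703)
```

View pics/w1c.png

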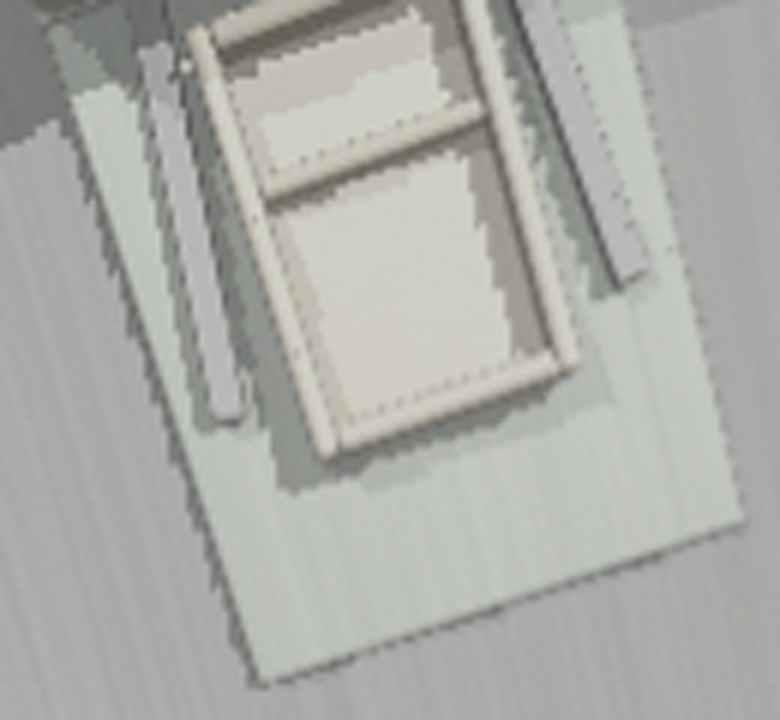

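View pics/w1d.png

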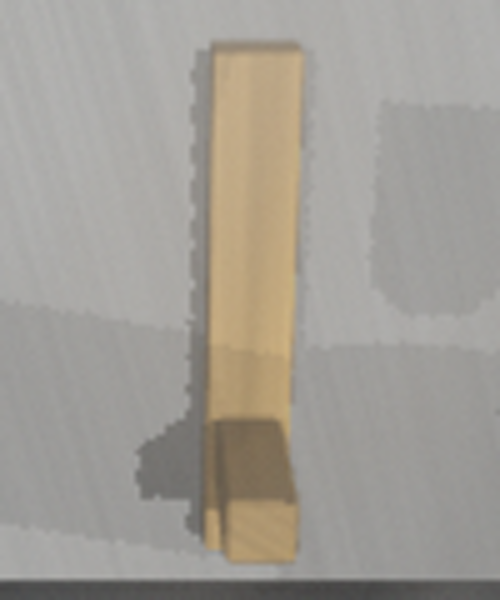

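```bash
cat > fit2.py <<'E'
from h import *
from scipy.optimize import least_squares
import fit as F
z=np.load('pics/w1.npz'); s=dict(eef_pos=z['pos'],tcp_rot=z['rot'])
o={'top':(80,150,4),'side':(100,70,4),'wb':(190,0,6),'ws':(230,180,5)}
def fit2(S,z0,g):
    def f(p):
        c,sn=np.cos(p[2]),np.sin(p[2]); out=[]
        for n,u,v,x,y,zz in S:
            X=[p[0]+(c*x-sn*y)/1e3,p[1]+(sn*x+c*y)/1e3,zz/1e3+z0]
            k=o[n]; out+=list(proj('wrist' if n[0]=='w' else n,X,s)[0]-np.array([u/k[2]+k[0],v/k[2]+k[1]]))
        return np.array(out)
    r=least_squares(f,g,loss='soft_l1'); print(r.x.round(4), np.round(f(r.x),1)); return r.x
S=[('wb',743,520,63,-150,8),('wb',260,685,-63,-150,8),('wb',70,120,-63,-53,8)][:2]
D=[('wb',575,370,32,-45,22),('wb',325,455,-32,-45,22)]
a=fit2(F.S+S,0,[.51,.1,0]); fit2(S,0,[.51,.1,0])
b=fit2(F.D+D,.008,[.51,.06,0]); b2=fit2(D,.008,[.51,.06,0])
fit2([('ws',212,45,-15,145,14),('ws',300,45,15,145,14),('ws',228,500,-12,12,66),('ws',298,500,12,12,66),('ws',297,562,12,-12,66),('ws',228,562,-12,-12,66)],0,[.47,-.3,-.26])
E
python3 fit2.py
```

```text
[ 0.51909373  0.11932495  0.04909232 -0.0035941 ] [ 0.6 -1.4  0.4 -0.9  0.7 -0.6  0.4 -0.8 -0.6 -0.5 -0.6  0.4 -0.8  0.3
 -1.2  1.6 -0.1 -0.  -1.3 -0. ]
[ 0.52096627  0.05708419  0.04403823 -0.00304731] [ 0.8 -0.3  0.1 -1.5  0.2 -0.6  0.  -0.5 -0.4 -0.1  0.2 -0.2 -2.1  0.2
 -2.7  0.8]
dish in ster [-0.00118403 -0.06225767] yaw -0.005054090834475403
[0.5179 0.1183 0.0467] [ 0.9 -1.2  0.6 -0.5  1.1 -0.3  0.8 -0.3 -0.8 -0.5 -0.8  0.6 -1.  -0.4
 -1.7  0.9 -0.2 -0.4 -1.7 -0.4  0.9  0.4 -0.2  0. ]
[0.5165 0.1187 0.0532] [ 0.5 -0.1 -0.5  0.1]
[0.5202 0.0566 0.0408] [ 1.  -0.1  0.2 -1.2  0.3 -0.5  0.  -0.4 -0.6 -0.7  0.  -0.7 -2.5 -0.4
 -3.   0.1  1.6 -0.1 -1.7  1. ]
[0.5208 0.0572 0.0288] [ 1.7 -0.2 -1.8  0.3]
[ 0.4686 -0.3068 -0.2507] [-0.5  0.5  0.5  0.3 -0.5 -0.4  0.7 -0.5  0.5 -0.  -0.7  0.1]
```

```bash
python3 - <<'E'
from h import *
inc([.4686,-.3068,.10],-14.36); inc([.4686,-.3068,.023],-14.36)
E
```

```text
inc cm [21.075  4.479 18.918] turn -0.023809710951736184 jawheading -15.724195948960897
inc cm [28.775  4.454 18.865] turn -0.023809710951736184 jawheading -15.724195948960897
```

>>> {"fn": "arm_command", "kwargs": {"increments": "3 1 4 -0.024 8.8; 6 2 7.5 -0.024 8.8; 9 3 11 -0.024 8.8; 12 4 14.5 -0.024 8.8; 15 4.5 17.5 -0.024 8.8; 18 4.5 18.9 -0.024 8.8; 21 4.5 18.9 -0.024 8.8; 21 4.5 18.9 -0.024 8.8"}}

```text
t: 3.28
eef_pos: [0.4677, -0.2931, 0.0929]
tcp_rot: [-0.555, -0.439, 0.558, -0.433]
force: [-0.1, -0.0, -0.1]
finger_gap: 0.998
```

```bash
python3 - <<'E'
from h import *
s=sensors.observe(); print(s['t'],s['eef_pos'],s['qpos'].round(2)); im,d=camera('wrist'); cv2.imwrite('pics/w2.png',im)
inc([.4686,-.3068,.023],-14.36)
E
```

```text
3.2833 [ 0.46771487 -0.29308091  0.09292148] [ 0.41  0.82  0.12  1.9  -0.2   0.44  0.42]
inc cm [7.237 0.359 1.495] turn 0.011359490417357175 jawheading -13.709149141666126
```

View pics/w2.png

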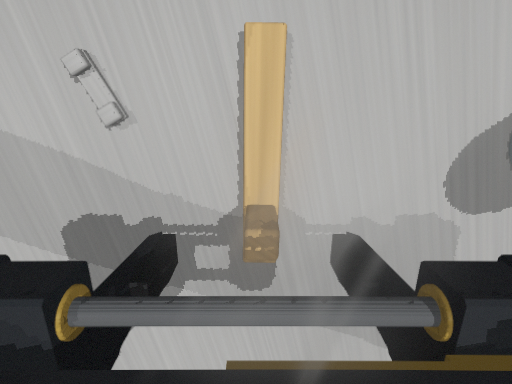

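>>> {"fn": "arm_command", "kwargs": {"increments": "0 0 0 0 8.8; 0 0 0 0 8.8; 0 0 0 0 8.8"}}

```text
t: 3.58
eef_pos: [0.4741, -0.2917, 0.1017]
tcp_rot: [0.556, 0.437, -0.554, 0.439]
force: [-0.7, 0.4, 0.6]
finger_gap: 1.0
```

```bash
python3 - <<'E'
from h import *
s=sensors.observe(); print(s['t'],s['eef_pos'],Ro.from_quat(s['tcp_rot']).as_matrix().round(4).tolist()); im,d=camera('wrist'); cv2.imwrite('pics/w3.png',im)
np.savez('pics/w3.npz',im=im,d=d,pos=s['eef_pos'],rot=s['tcp_rot'])
print(find_in('wrist','stick'))
inc([.4686,-.3068,.023],-14.36)
E
```

```text
3.5833 [ 0.47414422 -0.29166102  0.10170648] [[0.0042, 0.9725, -0.2328], [-0.0014, -0.2328, -0.9725], [-1.0, 0.0044, 0.0003]]
[{'box': [232.6, 30.6, 277.6, 260.0], 'conf': 0.67}]
inc cm [ 7.834 -0.178  1.57 ] turn 0.015324044230114648 jawheading -13.481996940542635
```

View pics/w3.png

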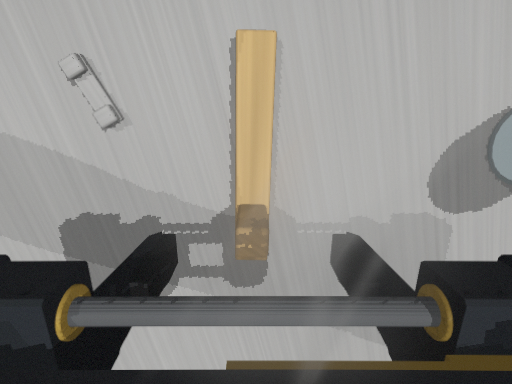

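```bash
python3 - <<'E'
from h import *
z=np.load('pics/w3.npz'); s=dict(eef_pos=z['pos'],tcp_rot=z['rot'])
y=-.2507;c,sn=np.cos(y),np.sin(y)
for p in [(-15,145,14),(15,145,14),(-12,12,14),(12,12,14),(-12,12,66),(12,12,66),(12,-12,66),(-12,-12,66)]:
    print(p,proj('wrist',[.4686+(c*p[0]-sn*p[1])/1e3,-.3068+(sn*p[0]+c*p[1])/1e3,p[2]/1e3],s)[0].round(1))
a=z['im'][20:270,220:300]; cv2.imwrite('pics/w3c.png',cv2.resize(a,None,fx=2.4,fy=2.4,interpolation=cv2.INTER_CUBIC))
E
```

```text
(-15, 145, 14) [234.6  27.1]
(15, 145, 14) [276.4  27.9]
(-12, 12, 14) [239.  201.8]
(12, 12, 14) [266.8 202.1]
(-12, 12, 66) [235.7 227.3]
(12, 12, 66) [270.4 227.7]
(12, -12, 66) [269.3 258.2]
(-12, -12, 66) [235.8 257.9]
```

View pics/w3c.png

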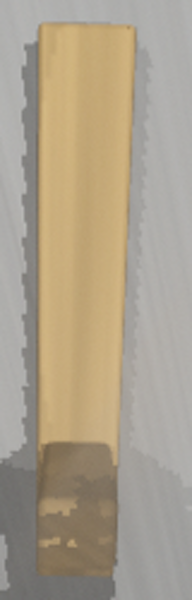

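>>> {"fn": "arm_command", "kwargs": {"increments": "0 -0.15 1 0.015 8.8; 0 -0.15 1.7 0.015 8.8; 2.5 -0.15 1.7 0.015 8.8; 5 -0.15 1.7 0.015 8.8; 7 -0.15 1.7 0.015 8.8; 7.8 -0.15 1.7 0.015 8.8; 7.8 -0.15 1.7 0.015 8.8; 7.8 -0.15 1.7 0.015 8.8; 7.8 -0.15 1.7 0.015 8.8"}}

```text
t: 4.43
eef_pos: [0.4672, -0.3093, 0.0223]
tcp_rot: [0.559, 0.432, -0.559, 0.434]
force: [-0.9, 0.1, -0.1]
finger_gap: 0.998
```

```bash
python3 - <<'E'
from h import *
s=sensors.observe(); print(s['t'],s['eef_pos'],s['force']); 
inc([.4686,-.308,.023],-14.36)
E
```

```text
4.4333 [ 0.46724121 -0.30933924  0.02228646] [-0.8792649   0.12377293 -0.05852847]
inc cm [-0.071  0.098 -0.164] turn -0.0018403673275074323 jawheading -14.465445280619946
```

Good; close on the handle.

>>> {"fn": "arm_command", "kwargs": {"increments": "0 0 -0.1 0 8.8; 0 0 -0.1 0 5; 0 0 -0.1 0 3; 0 0 -0.1 0 1.5; 0 0 -0.1 0 1.5; 0 0 -0.1 0 1.5; 0 0 -0.1 0 1.5; 0 0 -0.1 0 1.5; 0 0 -0.1 0 1.5; 0 0 -0.1 0 1.5", "grip_force": 50}}

```text
t: 5.27
eef_pos: [0.4669, -0.3075, 0.0211]
tcp_rot: [0.559, 0.433, -0.559, 0.433]
force: [-0.1, -0.6, 1.1]
finger_gap: 0.341
```

```bash
python3 - <<'E'
from h import *
s=sensors.observe(); print(s['t'],s['eef_pos'],s['force'],s['finger_gap']*88); 
inc(s['eef_pos']+[0,0,.05],2.7)
E
```

```text
5.2667 [ 0.46690747 -0.30750378  0.0211062 ] [-0.10148772 -0.56215951  1.06274598] 29.97267635913461
inc cm [-5. -0. -0.] turn -0.29915744915563 jawheading -14.440459246517113
```

>>> {"fn": "arm_command", "kwargs": {"increments": "0 0 0 0 1.5; 0 0 0 0 1.5; 0 0 0 0 1.5; 0 0 0 0 1.5"}}

```text
t: 5.6
eef_pos: [0.467, -0.3076, 0.0211]
tcp_rot: [0.559, 0.433, -0.559, 0.433]
force: [1.1, -0.5, -0.5]
finger_gap: 0.272
```

>>> {"fn": "arm_command", "kwargs": {"increments": "-1 0 0 0 1.5; -2.5 0 0 0 1.5; -4.5 0 0 0 1.5; -6 0 0 0 1.5; -6 0 0 0 1.5; -6 0 0 0 1.5"}}

```text
t: 6.1
eef_pos: [0.4673, -0.3077, 0.082]
tcp_rot: [0.559, 0.433, -0.559, 0.434]
force: [0.3, -0.4, -1.3]
finger_gap: 0.269
```

```bash
python3 - <<'E'
from h import *
s=sensors.observe(); print(s['t'],s['eef_pos'],s['force'],s['finger_gap']*88); 
a=.048
for hy,z in [(-.280,.085),(-.280,.035)]:
    inc([.518-hy*np.sin(a),.1185+hy*np.cos(a),z],np.degrees(a))
P=cloud('top',np.load('pics/top0.npz')['d']); print(P[125,362],P[112,372],P[118,380],P[108,305],P[135,300],P[108,265])
E
```

```text
6.1 [ 0.46730457 -0.30768342  0.08201919] [ 0.30222563 -0.36950086 -1.25464505] 23.690238720114163
inc cm [ -0.3     2.56  -15.786] turn -0.2998566262602655 jawheading -14.43032172711695
inc cm [  4.7     2.552 -15.788] turn -0.2998566262602655 jawheading -14.43032172711695
[ 0.69111243 -0.27731333  0.09449251] [ 0.74202282 -0.31895199  0.03560567] [ 0.72135809 -0.33474849  0.05054462] [ 0.76179113 -0.14790851  0.01290015] [ 0.69090903 -0.13369237  0.00425771] [ 0.75613101 -0.04185985  0.03415206]
```

>>> {"fn": "arm_command", "kwargs": {"increments": "0 0.5 -3 -0.05 1.5; 0 1 -6 -0.1 1.5; 0 1.5 -9 -0.15 1.5; 0 2 -12 -0.2 1.5; 0 2.5 -14 -0.25 1.5; 0 2.6 -15.8 -0.3 1.5; 0 2.6 -15.8 -0.3 1.5; 0 2.6 -15.8 -0.3 1.5; 0 2.6 -15.8 -0.3 1.5"}}

```text
t: 6.85
eef_pos: [0.5304, -0.1623, 0.0806]
tcp_rot: [0.488, 0.512, -0.489, 0.511]
force: [-0.4, -0.6, -1.3]
finger_gap: 0.27
```

```bash
python3 - <<'E'
from h import *
s=sensors.observe(); print(s['t'],s['eef_pos'],s['force'],s['finger_gap']*88,Ro.from_quat(s['tcp_rot']).as_matrix().round(3).tolist())
im,d=camera('wrist'); cv2.imwrite('pics/w4.png',im);np.savez('pics/w4.npz',im=im,d=d,pos=s['eef_pos'],rot=s['tcp_rot'])
im,d=camera('side'); cv2.imwrite('pics/s4.png',cv2.resize(im[50:300,100:400],None,fx=2.6,fy=2.4,interpolation=cv2.INTER_CUBIC));np.savez('pics/s4.npz',im=im,d=d)
E
```

```text
6.85 [ 0.53037785 -0.16233959  0.08056029] [-0.36932419 -0.59839589 -1.26995277] 23.779404169057454 [[-0.002, 0.999, 0.046], [-0.001, 0.046, -0.999], [-1.0, -0.002, 0.001]]
```

View pics/w4.png

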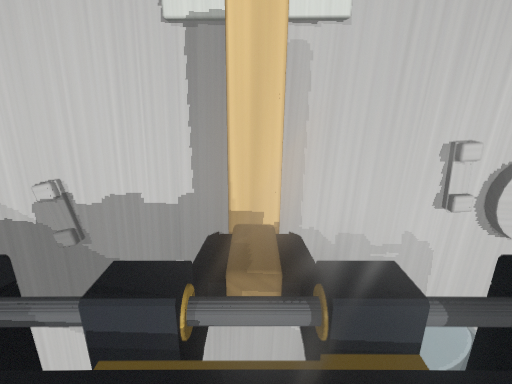

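View pics/s4.png

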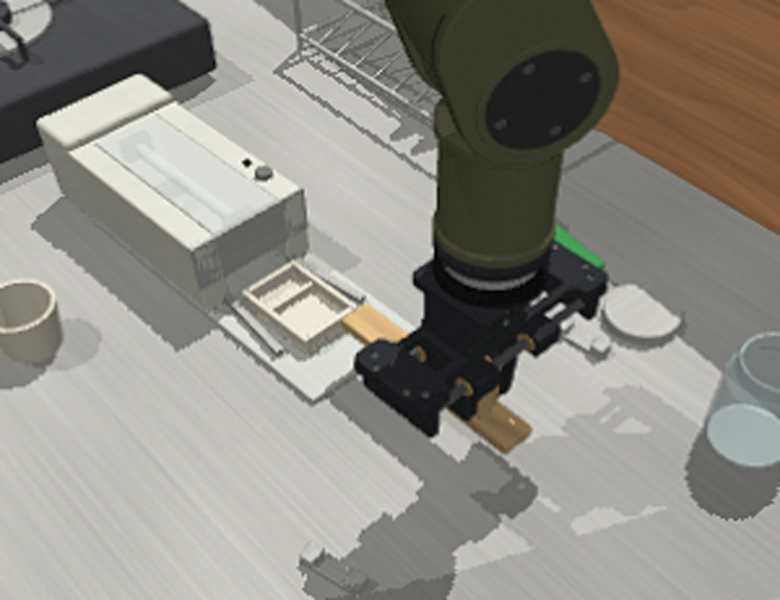

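```bash
python3 - <<'E'
from h import *
z=np.load('pics/w4.npz'); s=dict(eef_pos=z['pos'],tcp_rot=z['rot']);P=cloud('wrist',z['d'],s)
for r in range(0,215,25): print(r,P[r,235:280].mean(0).round(4), P[r,30:60,2].mean().round(4))
hsv=cv2.cvtColor(z['im'],cv2.COLOR_BGR2HSV)
for r in range(0,215,40):
    m=np.where((hsv[r,200:320,1]>90))[0]+200; print(r,m.min(),m.max(),P[r,m.min()+1,0],P[r,m.max()-1,0])
a=z['d']; print('bed edge pts',P[10,170:225:10].round(4).tolist(),P[10,290:350:15].round(4).tolist())
S=np.load('pics/s4.npz');Q=cloud('side',S['d']); 
hs=cv2.cvtColor(S['im'],cv2.COLOR_BGR2HSV); m=(hs[...,0]<25)&(hs[...,1]>90)&(hs[...,2]>60); m[:170]=0;m[250:]=0;m[:,:225]=0;m[:,310:]=0
B=Q[m]; B=B[B[:,2]<.1]; print(B[:,1].max()); 
for y in np.arange(-.22,0.01,.02):
    k=abs(B[:,1]-y)<.01; 
    if k.any(): print(round(y,3),k.sum(),B[k,2].max().round(4),np.median(B[k,2]).round(4),B[k,0].mean())
E
```

```text
0 [ 0.5248 -0.0388  0.0727] -0.0004
25 [ 0.5253 -0.0489  0.0728] -0.0005
50 [ 0.5258 -0.0594  0.0727] -0.0003
75 [ 0.5264 -0.0705  0.0728] -0.0004
100 [ 0.527  -0.0823  0.073 ] -0.0003
125 [ 0.5275 -0.0946  0.0731] -0.0004
150 [ 0.5282 -0.1076  0.073 ] -0.0002
175 [ 0.5288 -0.1214  0.0731] -0.0002
200 [ 0.5295 -0.1359  0.0731] 0.0077
0 225 288 0.5106201925394447 0.5386649393546703
40 226 286 0.5112517617342872 0.539028226254999
80 226 284 0.5117326069472623 0.5395049625059686
120 227 283 0.5123767889518558 0.5404659385099775
160 228 276 0.5132862584595561 0.5381349325678245
200 229 266 0.5143465446740723 0.5340202792125252
bed edge pts [[0.4672, -0.0285, 0.007], [0.4741, -0.0285, 0.0081], [0.481, -0.0285, 0.0094], [0.4874, -0.028, 0.0087], [0.4938, -0.0275, 0.0079], [0.5004, -0.0271, 0.0076]] [[0.5466, -0.0251, 0.0076], [0.5565, -0.0246, 0.0072], [0.5663, -0.0244, 0.008], [0.5761, -0.0239, 0.008]]
0.03033612546792133
-0.2 135 0.075 0.0725 0.5299546694950853
-0.18 183 0.0994 0.0732 0.5288595584477235
-0.16 3 0.0844 0.0662 0.5142393989201336
-0.06 70 0.0751 0.0726 0.5294885852552215
-0.04 106 0.0749 0.0722 0.5247925529819635
-0.02 57 0.0753 0.0721 0.5242909880869395
```

>>> {"fn": "arm_command", "kwargs": {"increments": "1.5 0.05 0 0 1.5; 3 0.05 0 0 1.5; 4 0.05 0 0 1.5; 4.6 0.05 0 0 1.5; 4.9 0.05 0 0 1.5; 4.9 0.05 0 0 1.5; 4.9 0.05 0 0 1.5"}}

```text
t: 7.53
eef_pos: [0.5321, -0.1612, 0.0324]
tcp_rot: [0.488, 0.512, -0.488, 0.512]
force: [-0.0, -0.3, -1.8]
finger_gap: 0.267
```

```bash
python3 - <<'E'
from h import *
s=sensors.observe(); print(s['t'],s['eef_pos'],s['force'],s['finger_gap']*88)
im,d=camera('wrist');P=cloud('wrist',d,s); print(P[20,235:280].mean(0),P[150,235:280].mean(0)); cv2.imwrite('pics/w5.png',im)
E
```

```text
7.5333 [ 0.53214124 -0.16123627  0.03240508] [-0.03945727 -0.34956431 -1.75554141] 23.494883496944784
[ 0.52677569 -0.04573144  0.0248187 ] [ 0.52985183 -0.10649693  0.02499386]
```

View pics/w5.png

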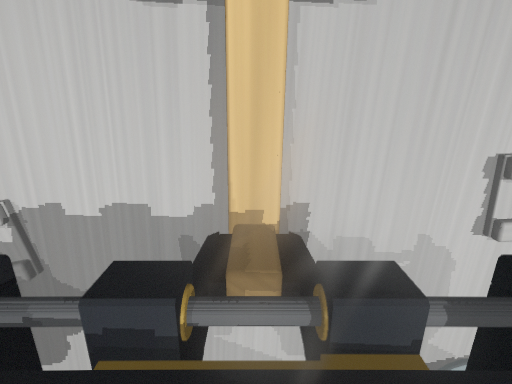

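>>> {"fn": "arm_command", "kwargs": {"increments": "0.15 0 -0.4 0 1.5; 0.15 -0.05 -0.8 0 1.5; 0.15 -0.05 -1.2 0 1.5; 0.15 -0.05 -1.6 0 1.5; 0.15 -0.05 -1.9 0 1.5; 0.15 -0.05 -2.1 0 1.5; 0.15 -0.05 -2.3 0 1.5; 0.15 -0.05 -2.5 0 1.5; 0.15 -0.05 -2.7 0 1.5; 0.15 -0.05 -2.9 0 1.5; 0.15 -0.05 -3.1 0 1.5; 0.15 -0.05 -3.3 0 1.5; 0.15 -0.05 -3.5 0 1.5"}}

```text
t: 8.67
eef_pos: [0.5298, -0.1263, 0.0307]
tcp_rot: [0.488, 0.512, -0.488, 0.512]
force: [-0.3, -0.7, -1.3]
finger_gap: 0.269
```

```bash
cat > st.py <<'E'
from h import *
s=sensors.observe(); a=.048; v=(s['eef_pos'][:2]-[.518,.1185]); 
print('t',s['t'],s['eef_pos'],'F',s['force'].round(2),'T',s['ft_torque'].round(2),'handle y_ster',v@[-np.sin(a),np.cos(a)],'x',v@[np.cos(a),np.sin(a)])
E
python3 st.py
```

```text
t 8.6667 [ 0.5298381  -0.12628529  0.03074404] F [-0.31 -0.68 -1.34] T [-0.42  0.04 -0.01] handle y_ster -0.2450713579118484 x 7.928080409350382e-05
```

```bash
python3 - <<'E'
from h import *
im,d=camera('side'); cv2.imwrite('pics/s6.png',cv2.resize(im[130:250,170:320],None,fx=5,fy=5,interpolation=cv2.INTER_CUBIC))
E
```

```text
(no output)
```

View pics/s6.png

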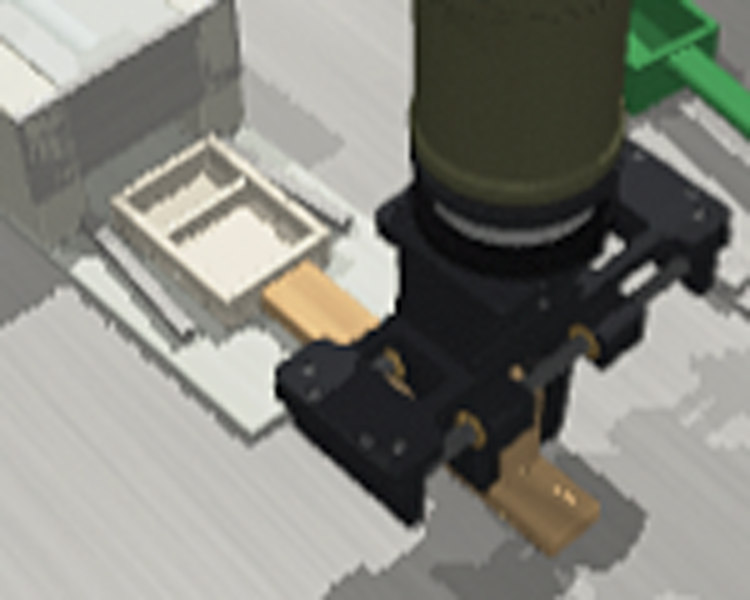

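>>> {"fn": "arm_command", "kwargs": {"increments": "0 0 -0.2 0 1.5; 0 0 -0.4 0 1.5; 0 0 -0.6 0 1.5; 0 0 -0.9 0 1.5; 0 0 -1.2 0 1.5; 0 0 -1.5 0 1.5; 0 0 -1.8 0 1.5; 0 0 -2.1 0 1.5; 0 0 -2.4 0 1.5; 0 0 -2.7 0 1.5; 0 0 -3 0 1.5; 0 0 -3.3 0 1.5"}}

```text
t: 9.72
eef_pos: [0.5282, -0.0927, 0.0307]
tcp_rot: [0.488, 0.512, -0.488, 0.512]
force: [-0.5, -0.8, -1.4]
finger_gap: 0.267
```

```bash
python3 st.py; python3 - <<'E'
from h import *
im,d=camera('side'); cv2.imwrite('pics/s7.png',cv2.resize(im[100:250,150:320],None,fx=4.4,fy=4,interpolation=cv2.INTER_CUBIC))
E
```

```text
t 9.7167 [ 0.52821867 -0.09271869  0.03068308] F [-0.48 -0.77 -1.42] T [-0.35  0.04  0.01] handle y_ster -0.21146572422747834 x 7.22982084466858e-05
```

View pics/s7.png

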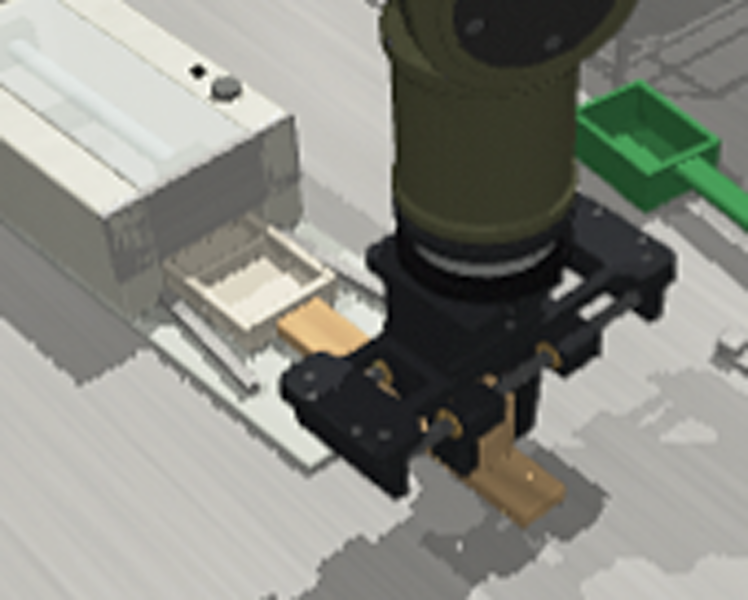

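>>> {"fn": "arm_command", "kwargs": {"increments": "0 0 -0.3 0 1.5; 0 0 -0.6 0 1.5; 0 0 -0.9 0 1.5; 0 0 -1.2 0 1.5; 0 0 -1.5 0 1.5; 0 0 -1.8 0 1.5; 0 0 -2.1 0 1.5; 0 0 -2.4 0 1.5; 0 0 -2.7 0 1.5; 0 0 -3 0 1.5; 0 0 -3.3 0 1.5; 0 0 -3.6 0 1.5"}}

```text
t: 10.77
eef_pos: [0.5265, -0.0568, 0.0307]
tcp_rot: [0.488, 0.512, -0.488, 0.512]
force: [-0.4, -1.6, -0.7]
finger_gap: 0.269
```

```bash
python3 st.py
```

```text
t 10.7667 [ 0.52648969 -0.05680868  0.03068392] F [-0.36 -1.58 -0.67] T [-0.39  0.09  0.01] handle y_ster -0.1755141093616828 x 6.83295221332301e-05
```

>>> {"fn": "arm_command", "kwargs": {"increments": "0 0 -0.3 0 1.5; 0 0 -0.6 0 1.5; 0 0 -0.9 0 1.5; 0 0 -1.2 0 1.5; 0 0 -1.5 0 1.5; 0 0 -1.8 0 1.5; 0 0 -2.1 0 1.5; 0 0 -2.4 0 1.5; 0 0 -2.7 0 1.5; 0 0 -3 0 1.5; 0 0 -3.3 0 1.5; 0 0 -3.6 0 1.5; 0 0 -3.9 0 1.5; 0 0 -4.2 0 1.5"}}

```text
t: 11.93
eef_pos: [0.5245, -0.0148, 0.0307]
tcp_rot: [0.488, 0.512, -0.488, 0.512]
force: [0.3, -0.4, -1.6]
finger_gap: 0.267
```

```bash
python3 st.py; python3 - <<'E'
from h import *
im,d=camera('side'); cv2.imwrite('pics/s8.png',cv2.resize(im[80:240,110:310],None,fx=4,fy=3.7,interpolation=cv2.INTER_CUBIC))
E
```

```text
t 11.9333 [ 0.52449605 -0.01481826  0.0306886 ] F [ 0.26 -0.43 -1.62] T [-0.37  0.05 -0.01] handle y_ster -0.13347639797359118 x 9.174795817325416e-05
```

View pics/s8.png

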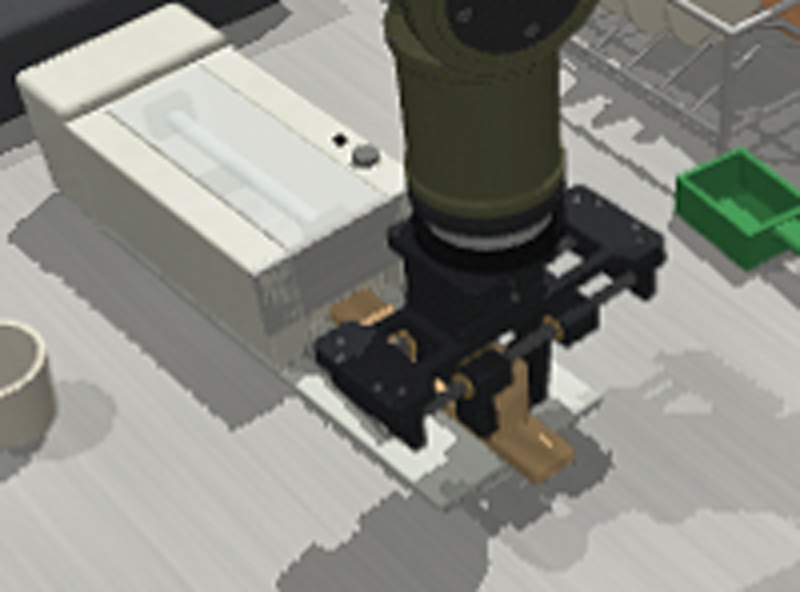

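>>> {"fn": "arm_command", "kwargs": {"increments": "0 0 -0.2 0 1.5; 0 0 -0.4 0 1.5; 0 0 -0.6 0 1.5; 0 0 -0.8 0 1.5; 0 0 -1 0 1.5; 0 0 -1.2 0 1.5; 0 0 -1.4 0 1.5; 0 0 -1.5 0 1.5"}}

```text
t: 12.65
eef_pos: [0.5238, 0.0003, 0.0307]
tcp_rot: [0.488, 0.512, -0.488, 0.512]
force: [-0.2, -1.2, -1.2]
finger_gap: 0.269
```

>>> {"fn": "arm_command", "kwargs": {"increments": "0 0 -0.1 0 1.5; 0 0 -0.2 0 1.5; 0 0 -0.3 0 1.5; 0 0 -0.4 0 1.5"}}

```text
t: 12.98
eef_pos: [0.5236, 0.0038, 0.0307]
tcp_rot: [0.488, 0.512, -0.488, 0.512]
force: [0.6, -1.3, 0.6]
finger_gap: 0.267
```

>>> {"fn": "arm_command", "kwargs": {"increments": "0 0 -0.1 0 1.5; 0 0 -0.2 0 1.5; 0 0 -0.3 0 1.5; 0 0 -0.4 0 1.5"}}

```text
t: 13.32
eef_pos: [0.5234, 0.008, 0.0307]
tcp_rot: [0.488, 0.512, -0.488, 0.512]
force: [-1.0, -2.7, -1.1]
finger_gap: 0.269
```

>>> {"fn": "arm_command", "kwargs": {"increments": "0 0 -0.1 0 1.5; 0 0 -0.2 0 1.5; 0 0 -0.2 0 1.5"}}

```text
t: 13.57
eef_pos: [0.5234, 0.0094, 0.0308]
tcp_rot: [0.488, 0.512, -0.488, 0.512]
force: [-0.3, -3.4, 0.7]
finger_gap: 0.27
```

>>> {"fn": "arm_command", "kwargs": {"increments": "0 0 -0.1 0 1.5; 0 0 -0.2 0 1.5; 0 0 -0.2 0 1.5"}}

```text
t: 13.82
eef_pos: [0.5233, 0.0096, 0.0309]
tcp_rot: [0.488, 0.511, -0.489, 0.512]
force: [-0.3, -6.3, 0.9]
finger_gap: 0.268
```

>>> {"fn": "arm_command", "kwargs": {"increments": "0 0 -0.1 0 1.5; 0 0 -0.2 0 1.5; 0 0 -0.2 0 1.5"}}

```text
t: 14.07
eef_pos: [0.5235, 0.0101, 0.0311]
tcp_rot: [0.488, 0.51, -0.489, 0.512]
force: [-0.3, -9.0, 2.9]
finger_gap: 0.268
```

>>> {"fn": "arm_command", "kwargs": {"increments": "0 0 -0.1 0 1.5; 0 0 -0.2 0 1.5; 0 0 -0.2 0 1.5"}}

```text
t: 14.32
eef_pos: [0.5236, 0.0118, 0.0312]
tcp_rot: [0.488, 0.509, -0.49, 0.513]
force: [0.3, -11.1, 2.5]
finger_gap: 0.264
```

>>> {"fn": "arm_command", "kwargs": {"increments": "0 0 -0.1 0 1.5; 0 0 -0.2 0 1.5; 0 0 -0.2 0 1.5"}}

```text
t: 14.57
eef_pos: [0.5236, 0.0138, 0.0312]
tcp_rot: [0.488, 0.509, -0.49, 0.513]
force: [1.2, -10.4, 2.4]
finger_gap: 0.267
```

```bash
python3 st.py
```

```text
t 14.5667 [0.52361171 0.01376247 0.0311963 ] F [  1.24 -10.44   2.37] T [-1.85  0.    0.11] handle y_ster -0.10488615709493088 x 0.0005797758588839464
```

Plunger is sliding at ~10.5 N. Continue in 1 mm steps until the force rises at the hard end.

>>> {"fn": "arm_command", "kwargs": {"increments": "0 0 -0.1 0 1.5; 0 0 -0.2 0 1.5; 0 0 -0.2 0 1.5"}}

```text
t: 14.82
eef_pos: [0.5235, 0.0157, 0.0312]
tcp_rot: [0.488, 0.509, -0.49, 0.513]
force: [0.5, -9.6, 1.9]
finger_gap: 0.27
```

>>> {"fn": "arm_command", "kwargs": {"increments": "0 0 -0.1 0 1.5; 0 0 -0.1 0 1.5"}}

```text
t: 14.98
eef_pos: [0.5235, 0.0158, 0.0313]
tcp_rot: [0.488, 0.509, -0.49, 0.513]
force: [0.4, -11.9, 4.2]
finger_gap: 0.267
```

>>> {"fn": "arm_command", "kwargs": {"increments": "0 0 -0.1 0 1.5; 0 0 -0.1 0 1.5"}}

```text
t: 15.15
eef_pos: [0.5235, 0.0158, 0.0314]
tcp_rot: [0.488, 0.508, -0.49, 0.513]
force: [0.8, -14.8, 3.9]
finger_gap: 0.271
```

>>> {"fn": "arm_command", "kwargs": {"increments": "0 0 0 0 1.5; 0 0 0.2 0 1.5; 0 0 0.5 0 1.5; 0 0 0.8 0 1.5; 0 0 1.2 0 1.5; 0 0 1.8 0 1.5; 0 0 2.5 0 1.5; 0 0 3.2 0 1.5; 0 0 4 0 1.5; 0 0 5 0 1.5; 0 0 6 0 1.5; 0 0 7 0 1.5; 0 0 8 0 1.5; 0 0 9 0 1.5; 0 0 10 0 1.5; 0 0 11 0 1.5; 0 0 12 0 1.5; 0 0 13 0 1.5; 0 0 14 0 1.5; 0 0 15 0 1.5"}}

```text
t: 16.82
eef_pos: [0.5299, -0.129, 0.0307]
tcp_rot: [0.488, 0.512, -0.488, 0.512]
force: [-0.3, 0.3, -0.8]
finger_gap: 0.268
```

```bash
python3 st.py; python3 - <<'E'
from h import *
inc([.516,-.25,.035],2.75)
im,d=camera('side'); cv2.imwrite('pics/s9.png',cv2.resize(im[80:260,110:330],None,fx=3.6,fy=3.3,interpolation=cv2.INTER_CUBIC));np.savez('pics/s9.npz',im=im,d=d)
s=sensors.observe()
im,d=camera('wrist');P=cloud('wrist',d,s); print(P[20,235:280].mean(0),P[180,240:270].mean(0)); cv2.imwrite('pics/w9.png',im)
E
```

```text
t 16.8167 [ 0.52994657 -0.12899089  0.03068276] F [-0.3   0.34 -0.8 ] T [-0.06  0.04  0.  ] handle y_ster -0.24777905503344938 x 5.780645401534982e-05
inc cm [-0.433 -1.974 12.02 ] turn 2.8430396649115544e-05 jawheading 2.7516289417378803
[ 0.52498318 -0.01658956  0.0227781 ] [ 0.52730825 -0.09405724  0.02330355]
```

View pics/s9.png

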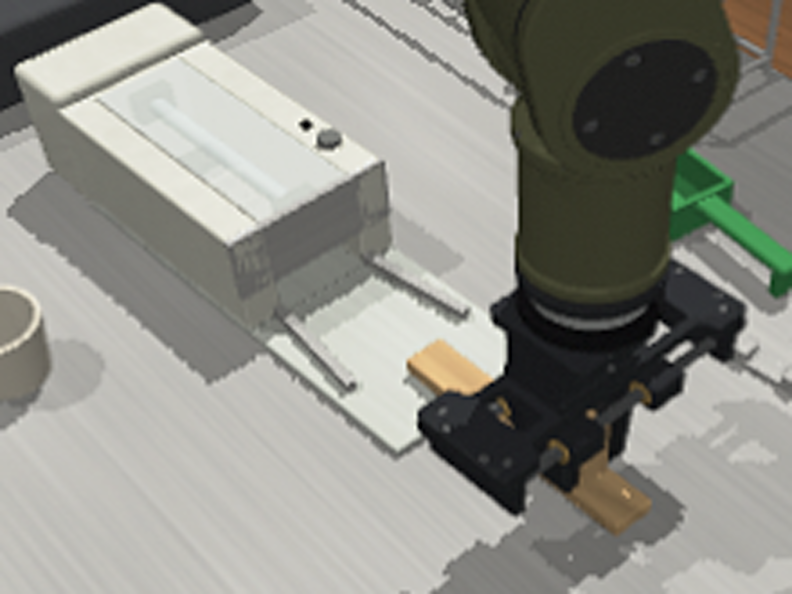

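View pics/w9.png

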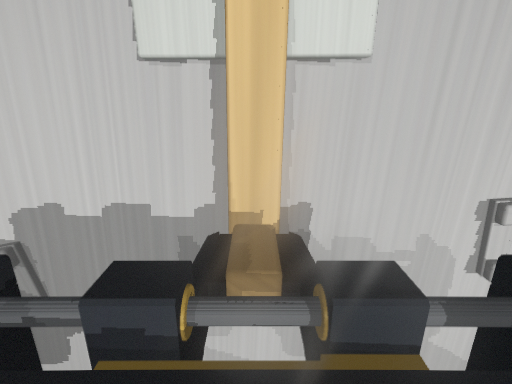

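>>> {"fn": "arm_command", "kwargs": {"increments": "-0.5 -0.2 2 0 1.5; -0.5 -0.4 4 0 1.5; -0.5 -0.6 6 0 1.5; -0.5 -0.8 8 0 1.5; -0.5 -1 10 0 1.5; -0.5 -1.2 11.5 0 1.5; -0.5 -1.5 12 0 1.5; 0 -1.5 12 0 1.5; 0.4 -1.5 12 0 1.5; 0.7 -1.5 12 0 1.5; 0.8 -1.5 12 0 1.5; 0.8 -1.5 12 0 1.5; 0.8 -1.5 12 0 1.5"}}

```text
t: 18.0
eef_pos: [0.5209, -0.2477, 0.0225]
tcp_rot: [0.488, 0.512, -0.487, 0.512]
force: [-0.8, -0.1, -1.8]
finger_gap: 0.268
```

```bash
python3 st.py; python3 - <<'E'
from h import *
s=sensors.observe()
im,d=camera('wrist');P=cloud('wrist',d,s); print(P[20,235:280].mean(0),P[180,240:270].mean(0)); cv2.imwrite('pics/w10.png',im)
E
```

```text
t 18.0 [ 0.52088804 -0.2476592   0.02248227] F [-0.8  -0.07 -1.83] T [-0.11  0.05  0.02] handle y_ster -0.36587603899294113 x -0.014684182723014742
[ 0.5153803  -0.1329078   0.01823975] [ 0.51799323 -0.20960885  0.01495618]
```

View pics/w10.png

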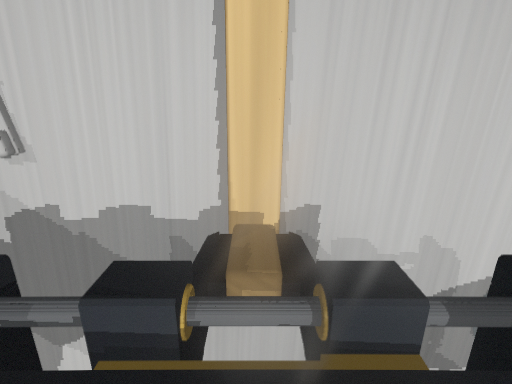

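>>> {"fn": "arm_command", "kwargs": {"increments": "0.05 0 0 0 1.5; 0.1 0 0 0 1.5; 0.1 0 0 0 1.5; 0.1 0 0 0 1.5"}}

```text
t: 18.38
eef_pos: [0.5207, -0.2486, 0.0217]
tcp_rot: [0.488, 0.512, -0.488, 0.512]
force: [-1.2, 0.5, -1.3]
finger_gap: 0.269
```

```bash
python3 st.py; python3 - <<'E'
from h import *
s=sensors.observe()
im,d=camera('wrist');P=cloud('wrist',d,s); print(P[20,235:280].mean(0),P[180,240:270].mean(0),P[20,100:180].mean(0),P[180,100:180].mean(0))
E
```

```text
t 18.3833 [ 0.52071181 -0.248626    0.02173014] F [-1.16  0.47 -1.26] T [-0.12  0.05 -0.02] handle y_ster -0.3668332729364674 x -0.01490659182836366
[ 0.5153034  -0.13310666  0.01409744] [ 0.51786953 -0.21053856  0.01432242] [ 0.45525338 -0.13269907 -0.00048358] [ 4.48704863e-01 -2.17842898e-01 -2.75923914e-04]
```

>>> {"fn": "arm_command", "kwargs": {"increments": "0.05 0 0 0 1.5; 0.05 0 0 0 1.5; 0.05 0 0 0 2.6; 0.05 0 0 0 3; 0.05 0 0 0 3.5; 0.05 0 0 0 4; 0.05 0 0 0 5; 0.05 0 0 0 6; 0.05 0 0 0 6; 0.05 0 0 0 6"}}

```text
t: 19.27
eef_pos: [0.5207, -0.2486, 0.0211]
tcp_rot: [0.488, 0.512, -0.488, 0.512]
force: [0.2, -0.5, -0.3]
finger_gap: 0.678
```

>>> {"fn": "arm_command", "kwargs": {"increments": "0 0 0 0 6; -1 0 0 0 6; -3 0 0 0 6; -6 0 0 0 6; -9 0 0 0 6; -12 0 0 0 6; -15 0 1 0 6; -18 0 2 0 6; -20 0 3 0 6; -20 0 3 0 6"}}

```text
t: 20.1
eef_pos: [0.524, -0.2827, 0.2267]
tcp_rot: [0.489, 0.507, -0.488, 0.515]
force: [1.0, -0.8, 0.1]
finger_gap: 0.681
```

```bash
python3 - <<'E'
from h import *
s=sensors.observe(); print(s['t'],s['eef_pos'],s['finger_gap'])
for n in ['side','top','wrist']:
    im,d=camera(n); P=cloud(n,d,s); cv2.imwrite(f'pics/{n}11.png',im); np.savez(f'pics/{n}11.npz',im=im,d=d)
    print(n,[([int(x) for x in q['box']],round(q['conf'],2)) for q in find_in(n,'stick')[:2]],[([int(x) for x in q['box']],round(q['conf'],2)) for q in find_in(n,'dish')[:2]])
    for l in ['jar','jar_lid','scoop','rest0','teacup']:
        print(l,[([int(x) for x in q['box']],round(q['conf'],2)) for q in find_in(n,l)[:2]])
im=cv2.imread('pics/side11.png'); cv2.imwrite('pics/side11c.png',cv2.resize(im[80:230,100:270],None,fx=4.4,fy=4,interpolation=cv2.INTER_CUBIC))
E
```

```text
20.1 [ 0.52404698 -0.28267259  0.22672394] 0.6810590786235003
side [([258, 220, 327, 284], 0.62)] []
jar [([370, 187, 418, 246], 0.76), ([115, 81, 262, 217], 0.2)]
jar_lid []
scoop [([280, 120, 321, 156], 0.72)]
rest0 [([215, 277, 238, 298], 0.68)]
teacup [([93, 170, 123, 204], 0.56)]
top [([293, 190, 363, 205], 0.93)] [([348, 103, 388, 142], 0.64)]
jar [([349, 102, 387, 141], 0.77)]
jar_lid [([289, 96, 319, 126], 0.72)]
scoop [([218, 95, 287, 120], 0.91)]
rest0 [([313, 256, 332, 263], 0.49), ([289, 130, 307, 140], 0.47)]
teacup [([155, 271, 184, 295], 0.82)]
wrist [([238, 8, 269, 177], 0.61)] []
jar [([368, 160, 482, 254], 0.95)]
jar_lid [([430, 24, 503, 96], 0.6)]
scoop [([469, 0, 501, 10], 0.53)]
rest0 [([110, 52, 142, 100], 0.62), ([399, 16, 423, 73], 0.58)]
teacup [([110, 46, 142, 101], 0.47)]
```

View pics/side11.png

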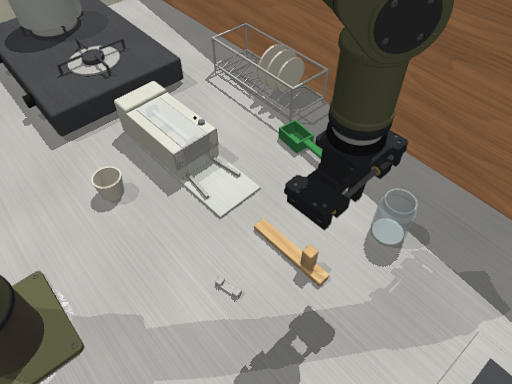

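View pics/side11c.png

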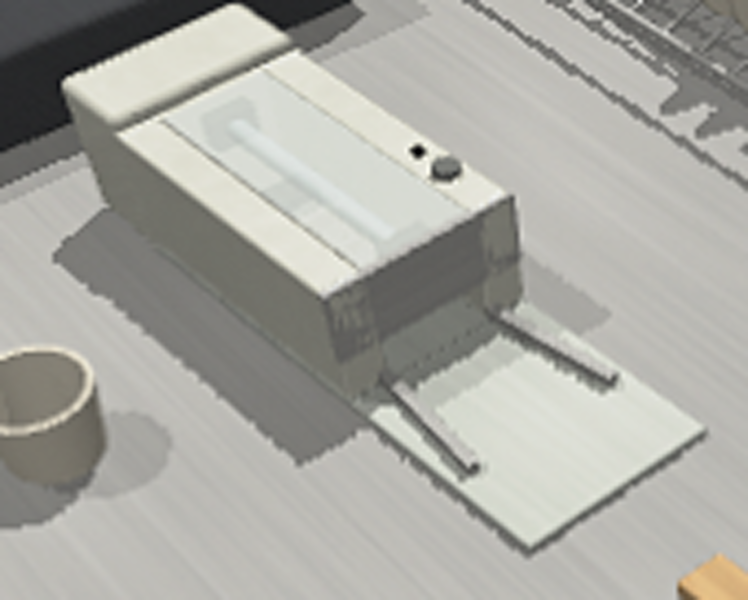

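View pics/wrist11.png

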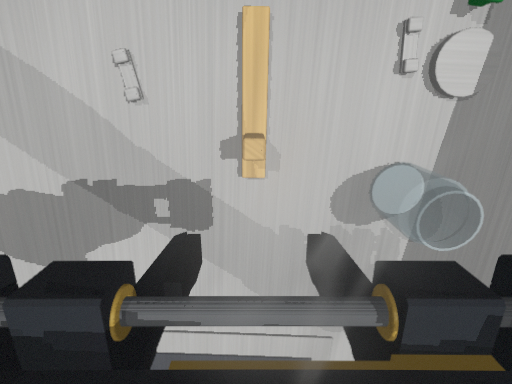

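>>> {"fn": "arm_command", "kwargs": {"increments": "0 0 0 0 6; 0 0 0 0 6; 0 0 0 0 6"}}

```text
t: 21.55
eef_pos: [0.5222, -0.2786, 0.2212]
tcp_rot: [0.488, 0.512, -0.488, 0.512]
force: [-0.5, 0.5, 0.1]
finger_gap: 0.677
```

```bash
python3 - <<'E'
from h import *
P=cloud('top',np.load('pics/top11.npz')['d']);im=np.load('pics/top11.npz')['im']
hsv=cv2.cvtColor(im,cv2.COLOR_BGR2HSV); m=(hsv[...,0]<25)&(hsv[...,1]>90)&(hsv[...,2]>60); m[:185]=0;m[210:]=0;m[:,:285]=0;m[:,370:]=0
Q=P[m];b=Q[(Q[:,2]<.022)]; A=np.c_[b[:,:2],np.ones(len(b))]; print(len(b),np.linalg.lstsq(A,b[:,2],rcond=None)[0],np.median(b[:,2]),b.min(0),b.max(0))
print(close_job())
E
```

```text
653 [ 0.01450875 -0.00216108  0.0060904 ] 0.013963874385387444 [ 0.50218702 -0.28881866  0.0072474 ] [ 0.53401025 -0.10286943  0.02120881]
the job is handed in; nothing more can be done
None
```

I pushed the white dish into the steriliser with the stick, pressed the plunger in, drew the stick out and laid it flat on the worktop. The job was handed in at about 22 s of the 58 s allowed; no verdict was reported.

- **Plunger:** it slid at about 10 N for about 6 mm, after which the stick stopped and the force rose to about 15 N at the hard end. The 15 N is the wrist reading at the end of a move; the force on the dish was not measured directly. That stop is my evidence that it is fully in; the plunger could not be seen.
- **Dish:** from the stick's position its middle is about 86 mm behind the mouth. It was not visible in the chamber in the final pictures, so this is also an estimate.
- **Stick:** the top of its blade stands 14 mm above the worktop and is level to within about 0.015 rad. The nose is about 70 mm clear of the bed plate.
- **Other things:** the jar, its lid, the scoop, the chopstick rests and the teacup appear where they were, judging by the pictures and detection boxes. The detector found no jar lid in the last side picture, where the arm hid it, but found it in the top and wrist pictures. It also labelled the jar as a dish once, which I disregarded.

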